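# Set up the sleeve jig: bar, posts, guide plate and first sleeve

### The job

Set up the sleeve jig: lay the shorter of the two orange spacer bars near the table's front edge flat in the shallow pocket of the dark jig base and stand one white nylon post in each of its two round sockets, then seat the drilled guide plate on top of the two posts with its red end above the base's red end stop. Last, stand the green sleeve through the guide hole nearest the plate's red end so that it rests on the bar. Leave the longer orange bar where it lies.

Things in the scene. Friction and masses are not known exactly. Their poses are not given: they have to be found in the camera images.
- jig_base: Dark steel block bolted down, 74 x 256 x 30 mm (x, y, z). Origin: centre of underside; y its long axis. In its top: round sockets 29 mm wide, 24 mm deep (floor at z = 6 mm) at y = +95 and -95 mm, x = 0; between them, centred, the bar pocket, 34 x 140 mm (x, y), 4 mm deep (floor at z = 26 mm). An end stop on each end: one red, one bare metal.
- red_stop: Red end stop, 60 x 12 x 42 mm, fixed to one end of the jig base: marks its red end. Origin: centre of its underside, on the base's long axis 134 mm from the base's origin, at the base's +y or -y end (changes from start to start). The bare metal stop at the other end is alike; both rise 12 mm above the base.
- guide_plate: Loose drilled metal plate, 56 x 236 x 14 mm (x, y, z), 0.35 kg, lies flat, right way up; pick across its 56 mm width. Origin: centre of underside; +y is its red end. Three 21 mm through holes at y = -45, 0, +45 mm (+45 nearest red). Blind counterbores below, 32 mm wide, 4 mm deep, at y = +95, -95 mm (under dark screw heads) fit over the posts; seated, underside 102 mm, top 116 mm above the table.
- post_a: White nylon post, round, 26 mm wide, 100 mm tall, 0.05 kg, standing upright. Origin: centre of its underside; z up. Either post may go in either socket; seated, its top is 106 mm above the table.
- post_b: The other white nylon post, the same: round, 26 mm wide, 100 mm tall, standing upright. Origin: centre of its underside; z up.
- short_bar: The shorter of the two orange spacer bars near the table's front edge (a third, far back, is no part of the job), 26 x 130 x 13 mm (x, y, z), 0.05 kg, lying flat. Origin: centre of its underside; y is its long axis. Seated in the pocket its top is 39 mm above the table. Either way round.
- long_bar: The longer of the two orange spacer bars near the table's front edge, 26 x 150 x 13 mm (x, y, z), lying flat; too long for the pocket, to be left where it is. Origin: centre of its underside; y is its long axis.
- sleeve: Green tube sleeve with a collar at its upper end, 17 mm wide at the collar (about 16 mm below it), 94 mm tall, 0.02 kg, standing upright. Origin: centre of its underside; z up. Standing on the bar through the plate, its top is 133 mm above the table, 17 mm above the plate.
There are look-alikes about, which are no part of the job. What is shaped like the post_a but purple is not meant.

How it is judged:
By the outcome, as a careful person would: the job done as asked, in the order asked, and still so for the second after the job is handed in, with the robot touching nothing.
It also fails if it takes over 149 s, if anything falls off the work surface, if the arm or the gripper's body presses on something with over 40 N, if the wrist force passes 120 N, or if a joint passes its speed limit or range.

### The arm

A 6-joint arm with a two-finger parallel gripper is mounted at the origin on a cart in front of the work surface, level with it; the furniture and walls round the work are solid. World frame = base frame: x ahead of the robot, y to its left, z up, the work surface at z = 0. Lengths are in m, angles in degrees, forces in N, time in s.
With the tool pointing down it reaches from about 0.4 to 0.825 m from the base axis. Payload 7 kg.
Tool frame: the origin (TCP) lies between the finger pads; the fingertips stand 25 mm ahead of it and the grasp point (between the pads) lies 6 mm ahead of it; z points along the fingers, y is the line along which they close (so a half turn about z gives the same grasp; the last joint's range is limited). The gripper opens to 88 mm and grips with 3 to 60 N. Pads are 19 mm wide; open, the fingers measure 130 mm over their backs; the gripper's body (78 mm by 193 mm) begins 47 mm behind the grasp point.
Start: joints at [16.507, 20.546, 0.682, 0, -70.136, -16.507], TCP at [0.675, -0, 0.252] pointing down, gripper open.
Joint ranges: [-176.03, 176.03], [-82.01, 121.73], [-58.28, 71.71], [-173.87, 95.51], [-174.79, -0.11], [-173.66, 173.66]. Speed limits (degrees/s): [136.94, 136.94, 172.46, 180, 180, 180].

### API

Orientations are given as [roll, pitch, yaw] about the fixed x, y, z axes, in that order (R = Rz(yaw) Ry(pitch) Rx(roll)).
In Python, from plant import status, optics, job gives the robot as it stands. The module is installed in compiled form; this text tells all that it offers.
- The arm moves only by the tool nudge_tcp, called after ">>>" by a JSON object that holds its "api" and its "payload", one argument or row to a line. Schema: {"type":"object","properties":{"increments":{"type":"array","items":{"type":"array","prefixItems":[{"type":"array","items":{"type":"number"},"minItems":3,"maxItems":3},{"type":"number"},{"type":"number"}],"minItems":3,"maxItems":3},"minItems":1,"maxItems":8},"only":{"type":"string"},"quiet":{"type":"boolean"},"lines":{"type":"string"}},"required":["increments"],"additionalProperties":false}. increments is a list of rows, 1 to 8 of them, each written [[dx, dy, dz], turn, opening]: dx, dy, dz in a scale on which 1.0 is 0.5 m, then a turn about the tool's z in shares of 180 degrees (1.0 is 180 degrees), then the finger opening in m; each row is the pose to reach, as a shift and turn from the pose commanded when the call began, along the tool's axes at that moment; what a row does not reach only later rows make up. A row lasts 1/8 s, in which the tool goes at most 0.0625 m and 10.7 degrees, less where a joint would pass 70% of its speed; a pose out of reach is approached as far as the arm can. The fingers move at their own pace and stop on an object; the grip force is fixed at half the most. Time passes only in rows, so rows that do not move let the fingers close. The tool returns the time, the measured TCP pose, the force, the opening and the grip force at its end. only (a regular expression) keeps the lines of the reply that match it, lines (a string "A,B") keeps lines A to B, and quiet returns only ok. Input that does not fit is refused with a message, and nothing moves.
- status.get_obs(): the state, without advancing time (a new reading comes with each control period).
- optics.snapshot(name): name is "scene" or "side" or "wrist"; returns a dict with "frame" (420x560x3 uint8, red, green, blue), "z_map" (420x560 float32, m along the optical axis (not along the pixel's ray), 0 where there is no reading), "fovy" (degrees; the focal length in pixels is half the picture's height over the tangent of half this angle, whatever the lens; pixels are square), "cx", "cy" (the principal point, pixels), "R" (3x3) and "t" (3): a world point X has camera coordinates R X + t; the wrist camera has in their place "T_tool_cam" (4x4, takes a point from camera to tool coordinates, whose origin is the TCP and whose axes are the flange's). Camera axes: x right, y down, z forward; pixel columns grow to the right and rows downward; lengths in m; the calibration is good to about 2 mm. A picture is of the moment at which its call begins: read the wrist's pose just before it.
- job.close_job(): hands the job in; it is judged then, once.
The state is a dict: "clock": time; "joint_pos": joint angles; "qvel": joint speeds; "tau": joint torques, N m; "tool_pos": TCP position; "orientation": TCP orientation; "force": force on the tool from outside, world axes, zero at the start; "moment": the same for the moment, N m; "opening": finger opening in m; "gripper_force": force on a finger pad.
Only numpy, scipy, OpenCV 4.12 (cv2) and the standard library are available. Lean on these libraries where they do the work, as an engineer would, in place of code of your own. Each camera call takes 0.05 s, during which the arm holds its last target. There are 200 camera calls.

## Working session

There is one attempt and no reset: what is moved stays moved. The work goes in short steps, Python scripts to look and compute and a tool call to move; the robot and the scene stay as the last step left them, time stands still between calls to the robot, and variables do not carry over. Pictures are saved under pics/ and viewed, at most 14 in all, crops included, and the job is handed in when it is done.

```bash
mkdir -p pics; cat > h.py <<'E'
import numpy as np, cv2
from scipy.spatial.transform import Rotation as Ro
from plant import status, optics, job
def snap(n):
    o=status.get_obs(); s=optics.snapshot(n); s['obs']=o
    s['f']=s['frame'].shape[0]/2/np.tan(np.radians(s['fovy']/2))
    if n=='wrist':
        T=np.eye(4);T[:3,:3]=Ro.from_euler('xyz',o['orientation'],degrees=True).as_matrix();T[:3,3]=o['tool_pos']
        C=T@np.array(s['T_tool_cam'])
    else:
        C=np.eye(4);C[:3,:3]=np.array(s['R']).T;C[:3,3]=-np.array(s['R']).T@np.array(s['t'])
    s['C']=C; return s
def save(s,name): cv2.imwrite('pics/'+name,s['frame'][:,:,::-1])
def ray(s,uv,z):
    uv=np.atleast_2d(np.asarray(uv,float)); d=np.c_[(uv[:,0]-s['cx'])/s['f'],(uv[:,1]-s['cy'])/s['f'],np.ones(len(uv))]@s['C'][:3,:3].T
    o=s['C'][:3,3]; return o+d*((z-o[2])/d[:,2])[:,None]
def cloud(s):
    Z=s['z_map'];v,u=np.indices(Z.shape);P=np.stack([(u-s['cx'])/s['f']*Z,(v-s['cy'])/s['f']*Z,Z],-1)
    P=P@s['C'][:3,:3].T+s['C'][:3,3]; P[Z==0]=np.nan; return P
E
python3 - <<'E'
from h import *
for n in ('scene','side','wrist'):
    s=snap(n);save(s,n+'0.png');print(n,s['C'][:3].round(3).tolist(),s['f'],s['cx'],s['cy'],np.count_nonzero(s['z_map']))
o=s['obs'];print(o['clock'],o['tool_pos'],o['orientation'],o['opening'])
E
```

```text
scene [[-0.753, 0.362, -0.55, 1.278], [0.658, 0.413, -0.629, 0.704], [-0.001, -0.836, -0.549, 0.705]] 512.9247933967023 275.70668392601834 209.90596121353778 227114
side [[-0.88, -0.246, 0.407, 0.282], [-0.476, 0.443, -0.76, 0.552], [0.007, -0.862, -0.507, 0.483]] 402.47770863568184 274.639128234435 210.5099356623981 218200
wrist [[-1.0, 0.001, -0.002, 0.675], [0.001, 0.956, 0.294, -0.08], [0.002, 0.294, -0.956, 0.383]] 296.4338627248871 278.1210967152588 213.7378791406412 234239
0.1 [ 6.74591748e-01 -6.48172417e-05  2.50728847e-01] [ 1.79914322e+02 -9.16671329e-03 -9.00086382e+01] 0.08791901378663337
```

View pics/scene0.png

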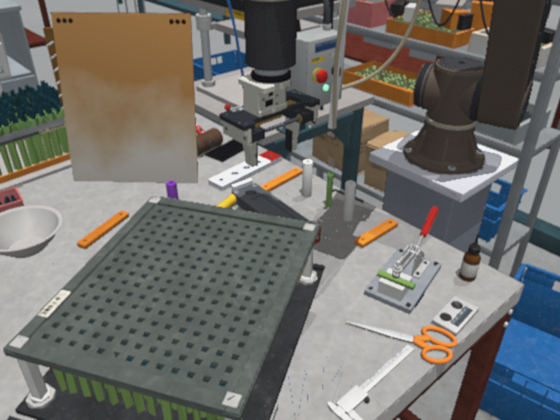

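View pics/side0.png

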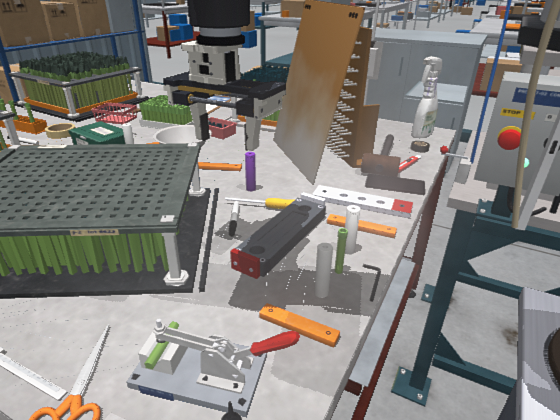

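View pics/wrist0.png

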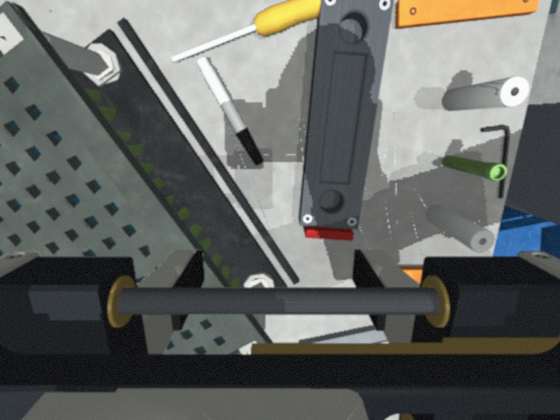

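The jig base has its red stop at the near-image end. Both posts and the sleeve stand robot-side, the plate is at the back, and an orange bar lies at each end of the front edge. The grid rack is an obstacle on the far side. Next I measure these by colour and depth.

```bash
cat >> h.py <<'E'
def mask(s,name):
    h=cv2.cvtColor(s['frame'],cv2.COLOR_RGB2HSV).astype(int);H,S,V=h[...,0],h[...,1],h[...,2]
    return {'orange':(H>8)&(H<20)&(S>150)&(V>90),'red':((H<6)|(H>174))&(S>150)&(V>70),'green':(H>35)&(H<60)&(S>90)&(V>60),
     'white':(S<40)&(V>90),'dark':(V<95)&(S<90)}[name]
def blobs(s,m,zlo,zhi,amin=60,box=(0.35,0.95,-0.6,0.6)):
    P=cloud(s);q=m&(P[...,2]>zlo)&(P[...,2]<zhi)&(P[...,0]>box[0])&(P[...,0]<box[1])&(P[...,1]>box[2])&(P[...,1]<box[3])
    n,l,st,ce=cv2.connectedComponentsWithStats(q.astype(np.uint8))
    return [(ce[i],st[i,4],P[l==i]) for i in range(1,n) if st[i,4]>=amin]
def rect(p):
    (c,sz,a)=cv2.minAreaRect((p[:,:2]*1000).astype(np.float32)); 
    if sz[0]<sz[1]: sz=sz[::-1];a+=90
    return np.round(c,1),np.round(sz,1),round((a+90)%180-90,1)
E
python3 - <<'E'
from h import *
for n in ('scene','side','wrist'):
    s=snap(n);print('==',n)
    for c,lo,hi in (('orange',.006,.02),('red',.02,.06),('red',.008,.02),('green',.02,.11),('white',.085,.115),('white',.008,.02),('dark',.023,.037)):
        for ce,a,p in blobs(s,mask(s,c),lo,hi):
            z=p[:,2]; print(c,lo,ce.round(),a,*rect(p),'z',np.percentile(z,[2,50,98]).round(3))
E
```

```text
== scene
orange 0.006 [281. 179.] 257 [ 466.5 -198. ] [149.8  25.5] 4.7 z [0.006 0.011 0.015]
orange 0.006 [112. 222.] 233 [ 910.  -311.3] [93.1 25.8] 21.4 z [0.007 0.011 0.014]
orange 0.006 [376. 232.] 391 [467.3 130.5] [127.6  25.9] -0.2 z [0.006 0.012 0.015]
orange 0.006 [435. 343.] 525 [652.  414.3] [84.4 69.6] 14.9 z [0.006 0.008 0.011]
red 0.008 [270. 155.] 97 [ 405.  -319.1] [56.9 41.5] -85.2 z [0.01  0.013 0.017]
green 0.02 [329. 185.] 108 [457.9 -31.2] [21.  12.2] 42.9 z [0.023 0.064 0.092]
green 0.02 [396. 279.] 182 [602.3 285.4] [71.6 10.9] -75.5 z [0.039 0.046 0.05 ]
white 0.085 [160. 147.] 660 [ 701.4 -422.6] [193.5  19.6] -44.6 z [0.086 0.097 0.113]
white 0.085 [307. 163.] 86 [ 464.3 -106.6] [28.  25.3] 46.1 z [0.086 0.096 0.1  ]
white 0.085 [350. 185.] 97 [464.5  38.2] [24.4 24.1] 37.7 z [0.086 0.098 0.101]
white 0.008 [237. 172.] 642 [ 525.3 -307.7] [198.3  61.5] 6.0 z [0.009 0.013 0.015]
white 0.008 [135. 178.] 526 [ 770.3 -459.5] [343.9  18.8] -43.9 z [0.008 0.014 0.02 ]
white 0.008 [393. 259.] 208 [522.1 223.2] [91.7 22.6] 13.7 z [0.01  0.013 0.018]
white 0.008 [40
[... 3719 characters left out ...]
[17.2  4.6] -46.0 z [0.086 0.096 0.103]
white 0.008 [215.  43.] 558 [ 746.5 -164.8] [98.8  6.4] 18.9 z [0.013 0.015 0.017]
white 0.008 [105.  64.] 781 [ 878.  -149.2] [54.3 47.1] -78.1 z [0.01  0.017 0.02 ]
white 0.008 [222.  94.] 1019 [ 740.9 -110.8] [90. 15.] -61.2 z [0.009 0.014 0.016]
white 0.008 [450. 100.] 122 [ 471.7 -106.2] [25.2 12. ] -82.9 z [0.008 0.014 0.02 ]
white 0.008 [434. 211.] 76 [471.   32.9] [24.7 10.8] 63.7 z [0.009 0.015 0.02 ]
white 0.008 [259. 280.] 303 [703.8 129.3] [44.4 21.7] 4.4 z [0.011 0.017 0.02 ]
white 0.008 [358. 338.] 608 [567.8 234.2] [110.7  24.9] 13.3 z [0.011 0.013 0.016]
dark 0.023 [340. 124.] 10820 [603.  -71.6] [240.2  73.8] 86.3 z [0.024 0.029 0.031]
```

Measured, in mm:

| Item | Position | Note |
|---|---|---|
| Short bar | (466, 130) | 128 long, lies along x |
| Posts | (464.5, -106.5) and (464.3, 37) | |
| Sleeve | (459, -33) | |
| Plate | (505, -309) | red end toward -x |
| Base | (603, -83) | axis at 86°, red end at +y |

The post at y=37 sits under the gripper body's footprint for the bar grasp, so I first shift it 25 mm toward -y.

The rows are not in the units I measure in: shifts go in shares of 0.5 m and turns go in shares of 180 degrees. I convert before sending: 0.211 m is 0.422, 0.18 m is 0.36.

>>> {"api": "nudge_tcp", "payload": {
  "increments": [
    [[-0.075, 0.12, 0], 0, 0.06],
    [[-0.075, 0.24, 0], 0, 0.06],
    [[-0.075, 0.36, 0], 0, 0.06],
    [[-0.075, 0.422, 0.1], 0, 0.06],
    [[-0.075, 0.422, 0.22], 0, 0.06],
    [[-0.075, 0.422, 0.34], 0, 0.06],
    [[-0.075, 0.422, 0.34], 0, 0.06],
    [[-0.075, 0.422, 0.34], 0, 0.02]
  ]
}}

```text
clock: 1.3
tool_pos: [0.4652, 0.0379, 0.0833]
orientation: [-179.9, 0.0, -90.0]
force: [-0.7, 0.1, -0.1]
opening: 0.0547
gripper_force: 0.0
```

>>> {"api": "nudge_tcp", "payload": {
  "increments": [
    [[0, 0, 0], 0, 0.015],
    [[0, 0, 0], 0, 0.015],
    [[0, 0, 0], 0, 0.015],
    [[0, 0, -0.016], 0, 0.015],
    [[0.05, 0, -0.016], 0, 0.015],
    [[0.05, 0, -0.016], 0, 0.015],
    [[0.05, 0, 0.002], 0, 0.015],
    [[0.05, 0, 0.002], 0, 0.015]
  ]
}}

```text
clock: 2.3
tool_pos: [0.4649, 0.013, 0.081]
orientation: [-179.9, -0.0, -89.9]
force: [-0.1, -1.2, 7.3]
opening: 0.0251
gripper_force: 30.0
```

In the tool's units: -0.117 m is -0.234, -0.1 m is -0.2, -42.5 degrees is -0.2361.

>>> {"api": "nudge_tcp", "payload": {
  "increments": [
    [[0, 0, 0], 0, 0.06],
    [[0, 0, 0], 0, 0.06],
    [[0, 0, -0.1], 0, 0.06],
    [[0, 0, -0.2], 0, 0.06],
    [[-0.06, 0, -0.2], -0.0594, 0.06],
    [[-0.12, 0, -0.2], -0.1189, 0.06],
    [[-0.18, 0, -0.2], -0.1778, 0.06],
    [[-0.234, 0, -0.2], -0.2361, 0.06]
  ]
}}

```text
clock: 3.3
tool_pos: [0.4637, 0.1307, 0.1803]
orientation: [180.0, 0.0, -47.1]
force: [-0.1, 0.3, 0.7]
opening: 0.0599
gripper_force: 0.0
```

>>> {"api": "nudge_tcp", "payload": {
  "increments": [
    [[0, 0, 0], -0.0583, 0.06],
    [[0, 0, 0], -0.1167, 0.06],
    [[0, 0, 0], -0.175, 0.06],
    [[0, 0, 0], -0.2333, 0.06],
    [[0, 0, 0], -0.2639, 0.06],
    [[0, 0, 0], -0.2639, 0.06]
  ]
}}

```text
clock: 4.05
tool_pos: [0.4638, 0.1296, 0.1802]
orientation: [180.0, 0.0, -0.0]
force: [-0.7, 0.0, 0.0]
opening: 0.0598
gripper_force: 0.0
```

```bash
python3 - <<'E'
from h import *
s=snap('wrist');o=s['obs'];print(o['tool_pos'],o['orientation'],o['joint_pos'],o['opening'])
for c,lo,hi in (('orange',.006,.02),('white',.085,.115)):
    for ce,a,p in blobs(s,mask(s,c),lo,hi): print(c,ce.round(),a,*rect(p),np.median(p[:,2]))
E
```

```text
[0.46378856 0.12955586 0.18022573] [ 1.79982116e+02  2.95947742e-02 -3.59955230e-02] [ 3.90755606e+01  5.80666341e+00 -2.89102457e+01 -5.82810079e-03
 -5.53173362e+01  5.08917663e+01] 0.05981517000763933
orange [ 1. 23.] 86 [629.5 377.6] [21.3  4.9] -15.6 0.006967901058499731
orange [279. 195.] 2702 [465.9 127.8] [127.3  24.6] 0.2 0.012459719308798384
white [52. 35.] 72 [600.9 281.3] [6.3 6.1] -84.9 0.08643613616542677
white [427. 226.] 1052 [465.7  12. ] [25.8 25.2] -89.5 0.09905623038550498
white [557. 227.] 114 [463.1 -96. ] [18.8  4.9] 10.1 0.08760505410511865
```

In the tool's units: 0.149 m is 0.298, 0.002 m is 0.004.

>>> {"api": "nudge_tcp", "payload": {
  "increments": [
    [[0.004, 0, 0.1], 0, 0.06],
    [[0.004, 0, 0.2], 0, 0.06],
    [[0.004, 0, 0.28], 0, 0.06],
    [[0.004, 0, 0.298], 0, 0.06],
    [[0.004, 0, 0.298], 0, 0.01],
    [[0.004, 0, 0.298], 0, 0.01],
    [[0.004, 0, 0.298], 0, 0.01],
    [[0.004, 0, 0.298], 0, 0.01]
  ]
}}

```text
clock: 5.1
tool_pos: [0.4664, 0.1298, 0.0324]
orientation: [-179.9, -0.1, -0.0]
force: [-0.5, 0.3, 2.9]
opening: 0.0256
gripper_force: 20.6
```

>>> {"api": "nudge_tcp", "payload": {
  "increments": [
    [[0, 0, -0.06], 0, 0.01],
    [[0, 0, -0.18], 0, 0.01],
    [[0, 0, -0.3], 0, 0.01],
    [[0, 0, -0.3], 0, 0.01]
  ]
}}

```text
clock: 5.6
tool_pos: [0.4684, 0.131, 0.187]
orientation: [-179.7, -0.5, 0.0]
force: [0.0, -0.3, -2.0]
opening: 0.0253
gripper_force: 30.0
```

```bash
python3 - <<'E'
from h import *
s=snap('wrist');o=s['obs'];print(o['tool_pos'],o['orientation'],o['opening'])
for ce,a,p in blobs(s,mask(s,'orange'),.1,.25): print(ce.round(),a,*rect(p),np.percentile(p[:,2],[5,50,95]))
E
```

```text
[0.4684201  0.13098532 0.18696699] [-1.79679062e+02 -4.94332587e-01  3.43161477e-02] 0.02527178234711445
[278. 221.] 5913 [495.  130.7] [75.8 25.5] 0.3 [0.16608084 0.16715827 0.16822605]
[278. 328.] 1104 [428.5 130.4] [25.2 21.8] 88.8 [0.16579126 0.16670766 0.1676218 ]
```

The bar is held level. The camera leads on tool +x, so I keep this yaw and look at the whole base from (0.50, -0.08).

In the tool's units: 0.211 m is 0.422, -0.06 m is -0.12.

>>> {"api": "nudge_tcp", "payload": {
  "increments": [
    [[0, 0.1, -0.06], 0, 0.01],
    [[0.02, 0.2, -0.12], 0, 0.01],
    [[0.04, 0.3, -0.12], 0, 0.01],
    [[0.06, 0.4, -0.12], 0, 0.01],
    [[0.064, 0.422, -0.12], 0, 0.01],
    [[0.064, 0.422, -0.12], 0, 0.01]
  ]
}}

```text
clock: 6.4
tool_pos: [0.4973, -0.0821, 0.2404]
orientation: [180.0, 0.1, -0.1]
force: [0.1, 0.1, -0.5]
opening: 0.0258
gripper_force: 30.0
```

```bash
python3 - <<'E'
from h import *
s=snap('wrist');save(s,'base.png');o=s['obs'];print(o['tool_pos'],o['orientation'])
for c,lo,hi in (('dark',.024,.036),('red',.035,.05),('white',.085,.115),('green',.085,.1)):
    for ce,a,p in blobs(s,mask(s,c),lo,hi): print(c,ce.round(),a,*rect(p),np.median(p[:,2]))
E
```

```text
[ 0.49734495 -0.08211537  0.2404136 ] [ 1.79993272e+02  1.23732848e-01 -1.18971801e-01]
dark [530.  54.] 79 [ 645.7 -344.8] [12.5  6. ] 5.6 0.02998558770332488
dark [187.  64.] 81 [634.2  14.7] [28.7 10.7] -69.9 0.029481525313877044
dark [299. 101.] 4763 [600.8 -93.9] [197.8  73.4] 86.4 0.02912609893277901
dark [160.  89.] 199 [610.2  40.9] [58.8 11.1] -4.5 0.029661739530395415
dark [185.  89.] 272 [609.6  14.1] [35.4 32.8] -79.5 0.028550064626159194
dark [  5. 192.] 174 [502.3 242.1] [31.9  4. ] 14.0 0.02892312343674988
red [149.  87.] 627 [611.4  51.2] [57.  11.3] -3.6 0.04131368086790571
white [186. 238.] 595 [466.2  10.9] [25.5 25. ] -73.6 0.09908869469910664
white [308. 237.] 275 [ 466.2 -112.8] [23.7 13.2] 1.0 0.09921976320730835
green [231. 242.] 202 [460.  -34.3] [15.5 15. ] -15.1 0.08946160977753223
```

View pics/base.png

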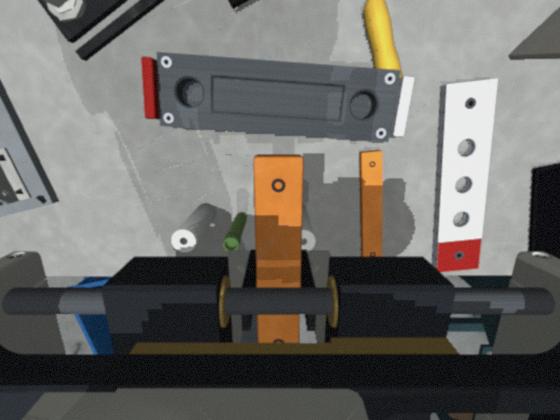

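The view shows the base with its sockets near (190,91) and (362,104), and four corner screws at (166,61), (390,78), (168,118) and (380,133). The red stop is at left. The plate is at right with its red end down (459,255). I refine the base pose from the screws, the stops and the base-top outline.

```bash
cat >> h.py <<'E'
def circ(s,uv,z,win=14,thr=None):
    """dark disc around pixel uv: centroid of its contour cast onto plane z, and size"""
    g=cv2.cvtColor(s['frame'],cv2.COLOR_RGB2GRAY);u,v=map(int,uv);w=g[v-win:v+win+1,u-win:u+win+1]
    t,b=cv2.threshold(w,0,255,cv2.THRESH_BINARY_INV+cv2.THRESH_OTSU) if thr is None else (thr,(w<thr).astype(np.uint8)*255)
    cs,_=cv2.findContours(b,cv2.RETR_EXTERNAL,cv2.CHAIN_APPROX_NONE);c=max(cs,key=cv2.contourArea)[:,0,:]+[u-win,v-win]
    P=ray(s,cv2.convexHull(c.astype(np.float32))[:,0],z)[:,:2]*1000;(x,y),r=cv2.minEnclosingCircle(P.astype(np.float32));return round(x,1),round(y,1),round(2*r,1),t
E
python3 - <<'E'
from h import *
s=snap('wrist')
g=cv2.cvtColor(s['frame'],cv2.COLOR_RGB2GRAY)
sc=[]
for u,v in ((166,61),(390,78),(168,118),(380,133)):
    w=(g[v-7:v+8,u-7:u+8]>150);yy,xx=np.nonzero(w);p=ray(s,[[xx.mean()+u-7,yy.mean()+v-7]],.030)[0];sc.append(p[:2]*1000);print(p.round(4),w.sum())
sc=np.array(sc);print('screw mean',sc.mean(0), 'axis',np.degrees(np.arctan2(*(sc[0]+sc[2]-sc[1]-sc[3])[::-1])))
for uv in ((190,91),(362,104)): print('socket',circ(s,uv,.03),circ(s,uv,.03,thr=45))
P=cloud(s)
q=mask(s,'dark')&(P[...,2]>.026)&(P[...,2]<.034)&(P[...,0]>.55)&(P[...,0]<.66)&(P[...,1]<.045)&(P[...,1]>-.23)
q=cv2.morphologyEx(q.astype(np.uint8),cv2.MORPH_OPEN,np.ones((3,3)));print('base',rect(P[q>0]))
for ce,a,p in blobs(s,(mask(s,'white')),.036,.048): print('stop',ce.round(),a,*rect(p))
for ce,a,p in blobs(s,mask(s,'white')|mask(s,'red'),.009,.02,300): print('plate',ce.round(),a,*rect(p),np.median(p[:,2]))
for uv in ((466,147),(463,184),(461,219)): print('hole',circ(s,uv,.014,13))
E
```

```text
[0.6386 0.0343 0.03  ] 85
[ 0.6219 -0.201   0.03  ] 84
[0.5829 0.0383 0.03  ] 71
[ 0.566  -0.1974  0.03  ] 71
screw mean [602.32748118 -81.44580782] axis 85.9218623938496
socket (610.0, 13.8, 30.5, 66.0) (609.3, 13.3, 27.6, 45)
socket (596.0, -176.1, 30.4, 63.0) (596.4, -177.1, 28.4, 45)
base (array([601.5, -70.5]), array([233.7,  73.9]), 87.0)
stop [550.  44.] 189 [ 652.9 -354.6] [26.6  4.8] -40.9
stop [404. 106.] 742 [ 593.  -215.1] [59.8 12.5] -4.1
plate [67. 10.] 467 [689.6 139.5] [41.7 17.8] -88.9 0.017118841538599328
plate [466. 157.] 7109 [ 519.5 -310.3] [204.3  58.7] 6.1 0.013383352038142726
plate [ 19. 168.] 2837 [535.9 251.9] [131.2  74.8] 13.5 0.012922068018492161
plate [459. 255.] 1071 [ 408.  -321.1] [54.7 41.6] -84.1 0.01386020812762051
hole (548.6, -305.5, 20.9, 183.0)
hole (503.7, -310.6, 20.9, 184.0)
hole (459.3, -315.1, 21.0, 184.0)
```

In the tool's units: 0.105 m is 0.21, 0.09 m is 0.18, 84.8 degrees is 0.4711.

>>> {"api": "nudge_tcp", "payload": {
  "increments": [
    [[0.06, 0, 0], 0.0589, 0.01],
    [[0.12, 0, 0], 0.1178, 0.01],
    [[0.18, 0, 0], 0.1767, 0.01],
    [[0.21, 0, 0], 0.2356, 0.01],
    [[0.21, 0, 0], 0.2944, 0.01],
    [[0.21, 0, 0], 0.3533, 0.01],
    [[0.21, 0, 0], 0.4122, 0.01],
    [[0.21, 0, 0], 0.4711, 0.01]
  ]
}}

```text
clock: 7.5
tool_pos: [0.6029, -0.0798, 0.2413]
orientation: [180.0, 0.0, -85.0]
force: [0.1, -0.3, -0.3]
opening: 0.0254
gripper_force: 30.0
```

>>> {"api": "nudge_tcp", "payload": {
  "increments": [
    [[0, 0, 0.08], 0.0511, 0.01],
    [[0, 0, 0.18], 0.0511, 0.01],
    [[0, 0, 0.26], 0.0511, 0.01],
    [[0, 0, 0.3], 0.0511, 0.01],
    [[0, 0, 0.3], 0.0511, 0.01]
  ]
}}

```text
clock: 8.12
tool_pos: [0.6018, -0.0802, 0.0898]
orientation: [179.8, -0.0, -93.9]
force: [0.2, 0.4, -0.9]
opening: 0.0254
gripper_force: 30.0
```

```bash
python3 - <<'E'
from h import *
s=snap('wrist');o=s['obs'];print(o['tool_pos'],o['orientation'],o['force'],o['opening'])
for ce,a,p in blobs(s,mask(s,'orange'),.05,.1): print(ce.round(),a,*rect(p),np.median(p[:,2]),p[:,1].min())
E
```

```text
[ 0.60177482 -0.08022297  0.08981567] [ 1.79784588e+02 -4.19757965e-02 -9.39027240e+01] [ 0.24931778  0.38572352 -0.86959864] 0.025401932253137974
[278. 220.] 5973 [ 600.5 -106.6] [75.7 25.8] 86.1 0.06972407615561155 -0.14504493659553758
[278. 328.] 1123 [605.1 -40.2] [25.2 22.3] -4.4 0.06973031250445494 -0.05161895007868332
```

In the tool's units: 0.031 m is 0.062, 0.001 m is 0.002.

>>> {"api": "nudge_tcp", "payload": {
  "increments": [
    [[0.002, -0.001, 0.03], 0, 0.01],
    [[0.002, -0.001, 0.052], 0, 0.01],
    [[0.002, -0.001, 0.062], 0, 0.01],
    [[0.002, -0.001, 0.062], 0, 0.01]
  ]
}}

```text
clock: 8.68
tool_pos: [0.6032, -0.0827, 0.0602]
orientation: [180.0, -0.0, -94.0]
force: [-0.2, -0.2, 0.2]
opening: 0.0252
gripper_force: 30.0
```

>>> {"api": "nudge_tcp", "payload": {
  "increments": [
    [[0, 0, 0], 0, 0.06],
    [[0, 0, 0], 0, 0.06],
    [[0, 0, -0.1], 0, 0.06],
    [[0, 0, -0.22], 0, 0.06],
    [[0, 0, -0.34], 0, 0.06],
    [[0, 0, -0.34], 0, 0.06]
  ]
}}

```text
clock: 9.43
tool_pos: [0.6062, -0.0826, 0.237]
orientation: [-179.4, 0.1, -94.0]
force: [0.7, -0.2, -1.1]
opening: 0.0599
gripper_force: 0.0
```

```bash
python3 - <<'E'
from h import *
s=snap('wrist');save(s,'bar.png');o=s['obs'];print(o['tool_pos'],o['orientation'],o['force'])
for ce,a,p in blobs(s,mask(s,'orange'),.03,.07): print(ce.round(),a,*rect(p),np.percentile(p[:,2],[5,50,95]))
for ce,a,p in blobs(s,mask(s,'white'),.085,.115): print(ce.round(),a,*rect(p))
E
```

```text
[ 0.60621418 -0.08258881  0.23700705] [-1.79378716e+02  7.39678355e-02 -9.39650735e+01] [ 0.68906008 -0.18028229 -1.14551402]
[283. 192.] 2389 [603.5 -82. ] [129.1  25.2] 85.6 [0.03709421 0.03839995 0.03957519]
[  4. 166.] 135 [ 867.3 -140.4] [20.3 10.8] 74.8
[430. 174.] 770 [ 465.  -107.4] [25.3 25.2] -8.8
```

View pics/bar.png

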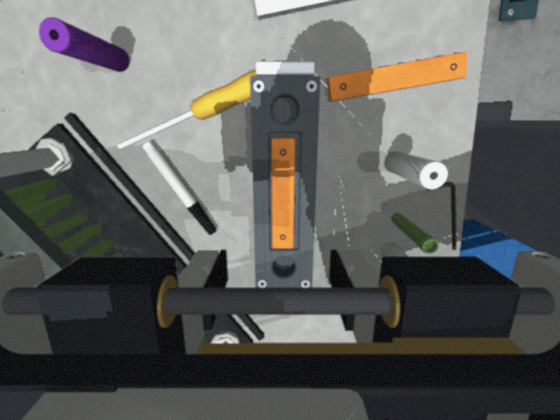

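The bar is seated at (603.5, -82), with its top at 38.5 mm. Next is post A at (465, -107).

In the tool's units: 0.139 m is 0.278, 0.12 m is 0.24.

```bash
cat >> h.py <<'E'
def to(x,y,z,yaw=None):
    o=status.get_obs();R=Ro.from_euler('xyz',[180,0,o['orientation'][2]],degrees=True).as_matrix()
    d=R.T@(np.array([x,y,z])-o['tool_pos']); t=0 if yaw is None else -((yaw-o['orientation'][2]+180)%360-180)
    print('pose',o['tool_pos'].round(4),np.round(o['orientation'],2),'F',np.round(o['force'],1),'go',d.round(4),'turn',round(t,2))
E
```

>>> {"api": "nudge_tcp", "payload": {
  "increments": [
    [[0.02, 0.12, 0], 0, 0.06],
    [[0.04, 0.24, 0], 0, 0.06],
    [[0.068, 0.278, 0], 0, 0.06],
    [[0.068, 0.278, 0.1], 0, 0.06],
    [[0.068, 0.278, 0.2], 0, 0.06],
    [[0.068, 0.278, 0.2], 0, 0.06]
  ]
}}

```text
clock: 10.22
tool_pos: [0.4596, -0.1073, 0.1274]
orientation: [179.5, -0.1, -94.0]
force: [1.0, 1.1, 0.7]
opening: 0.0604
gripper_force: 0.0
```

```bash
python3 -c "
from h import *
to(.465,-.107,.083)"
```

```text
pose [ 0.4596 -0.1073  0.1274] [ 1.7954e+02 -9.0000e-02 -9.4040e+01] F [1.  1.1 0.7] go [-0.0007 -0.0054  0.0444] turn 0
```

In the tool's units: 0.044 m is 0.088.

>>> {"api": "nudge_tcp", "payload": {
  "increments": [
    [[0, 0, 0.088], 0, 0.06],
    [[0, 0, 0.088], 0, 0.06],
    [[0, 0, 0.088], 0, 0.06],
    [[0, 0, 0.088], 0, 0.06]
  ]
}}

```text
clock: 10.72
tool_pos: [0.4637, -0.1066, 0.0885]
orientation: [-179.8, 0.0, -94.0]
force: [0.1, 0.1, -0.1]
opening: 0.0601
gripper_force: 0.0
```

```bash
python3 -c "
from h import *
to(.465,-.107,.083)"
```

```text
pose [ 0.4637 -0.1066  0.0885] [-1.7983e+02  3.0000e-02 -9.3980e+01] F [ 0.1  0.1 -0.1] go [ 0.0003 -0.0013  0.0055] turn 0
```

In the tool's units: -0.08 m is -0.16, -0.04 m is -0.08.

>>> {"api": "nudge_tcp", "payload": {
  "increments": [
    [[0.0006, -0.002, 0.011], 0, 0.06],
    [[0.0006, -0.002, 0.011], 0, 0.015],
    [[0.0006, -0.002, 0.011], 0, 0.015],
    [[0.0006, -0.002, 0.011], 0, 0.015],
    [[0.0006, -0.002, 0.011], 0, 0.015],
    [[0.0006, -0.002, -0.08], 0, 0.015],
    [[0.0006, -0.002, -0.16], 0, 0.015],
    [[0.0006, -0.002, -0.16], 0, 0.015]
  ]
}}

```text
clock: 11.72
tool_pos: [0.4653, -0.107, 0.1696]
orientation: [-179.6, 0.1, -94.0]
force: [0.1, 0.2, -1.7]
opening: 0.0249
gripper_force: 30.0
```

>>> {"api": "nudge_tcp", "payload": {
  "increments": [
    [[0, 0, 0], 0, 0.015],
    [[0, 0, 0], 0, 0.015],
    [[0, 0, 0], 0, 0.015]
  ]
}}

```text
clock: 12.1
tool_pos: [0.4629, -0.1072, 0.1657]
orientation: [179.9, -0.0, -94.0]
force: [-0.6, 0.3, -0.4]
opening: 0.0252
gripper_force: 30.0
```

```bash
python3 - <<'E'
from h import *
to(.5957,-.1764,.14)
s=snap('wrist')
for ce,a,p in blobs(s,mask(s,'white'),.13,.25): print(ce.round(),a,*rect(p),np.percentile(p[:,2],[5,50,95]))
E
```

```text
pose [ 0.4629 -0.1072  0.1657] [ 1.799e+02 -2.000e-02 -9.400e+01] F [-0.6  0.3 -0.4] go [ 0.0598 -0.1373  0.0257] turn 0
[278. 265.] 1952 [ 463.6 -124.9] [30.5 25.2] -88.9 [0.13417022 0.16244843 0.18252205]
[319. 265.] 589 [ 441.9 -116.8] [13.6  6.9] 28.9 [0.14565719 0.16067819 0.18113213]
[ 15. 258.] 334 [ 544.5 -152.4] [9.  2.4] -9.0 [0.20771254 0.21330383 0.21931358]
[236. 265.] 612 [ 484.1 -131.7] [34.  12.3] 87.3 [0.14607662 0.16218416 0.21041475]
[545. 260.] 366 [ 377.4 -140. ] [9.4 3.1] -6.3 [0.20900789 0.21469885 0.22070916]
[ 44. 282.] 94 [ 536.1 -143.8] [17.7  5.9] 21.0 [0.20589431 0.20799629 0.21837827]
[ 81. 298.] 126 [ 518.1 -142.3] [10.7  2. ] -2.9 [0.22168079 0.22268372 0.22364903]
[278. 322.] 785 [ 465.6 -100.4] [27.6 11.4] -4.5 [0.18309259 0.18407914 0.18502249]
[140. 393.] 1077 [ 491.4 -134.3] [41.7  3.3] -2.8 [0.24798075 0.2492264  0.24992625]
[271. 391.] 147 [ 464.1 -133.1] [10.1  2.6] -4.2 [0.24807291 0.24959135 0.24996649]
[312. 390.] 64 [ 454.8 -132.9] [7.1 1.5] -0.5 [0.24898694 0.24955937 0.24992357]
```

```bash
cat >> h.py <<'E'
def held(s,r,zlo,zhi,col=None):
    """axis of held upright cylinder: near surface points, least-squares circle centre of known radius, in tool xy (mm)"""
    from scipy.optimize import least_squares
    o=s['obs'];P=cloud(s);R=Ro.from_euler('xyz',o['orientation'],degrees=True).as_matrix()
    for lo,hi in ((zlo,(zlo+zhi)/2),((zlo+zhi)/2,zhi)):
        T=(P-o['tool_pos'])@R;q=(T[...,2]>lo)&(T[...,2]<hi)&(abs(T[...,1])<r+.002)&(abs(T[...,0])<r+.004)
        if col is not None:q&=col
        p=T[q][:,:2]; f=least_squares(lambda c:np.hypot(*(p-c).T)-r,[0,0],loss='soft_l1',f_scale=.0005)
        print('held z',lo,hi,'n',len(p),'axis mm',(f.x*1000).round(2),'rms',(np.std(f.fun)*1000).round(2))
E
python3 - <<'E'
from h import *
s=snap('wrist');held(s,.013,.025,.08)
E
```

```text
held z 0.025 0.052500000000000005 n 614 axis mm [-0.31 -0.39] rms 0.45
held z 0.052500000000000005 0.08 n 409 axis mm [-0.3  -0.41] rms 0.18
```

In the tool's units: -0.137 m is -0.274, 0.06 m is 0.12.

>>> {"api": "nudge_tcp", "payload": {
  "increments": [
    [[0.04, -0.1, 0], 0, 0.015],
    [[0.08, -0.2, 0], 0, 0.015],
    [[0.12, -0.274, 0], 0, 0.015],
    [[0.12, -0.274, 0.04], 0, 0.015],
    [[0.12, -0.274, 0.082], 0, 0.015],
    [[0.12, -0.274, 0.082], 0, 0.015],
    [[0.12, -0.274, 0.082], 0, 0.015],
    [[0.12, -0.274, 0.082], 0, 0.015]
  ]
}}

```text
clock: 13.2
tool_pos: [0.5964, -0.1765, 0.1267]
orientation: [-179.9, -0.0, -94.0]
force: [0.1, -0.5, 0.6]
opening: 0.0248
gripper_force: 30.0
```

```bash
python3 - <<'E'
from h import *
to(.5957,-.1764,.089)
s=snap('wrist');save(s,'p1.png');held(s,.013,.03,.08)
E
```

```text
pose [ 0.5964 -0.1765  0.1267] [-179.9    -0.    -93.98] F [ 0.1 -0.5  0.6] go [-0.      0.0007  0.0377] turn 0
held z 0.03 0.055 n 524 axis mm [-0.33 -0.43] rms 0.21
held z 0.055 0.08 n 355 axis mm [-0.32 -0.42] rms 0.19
```

View pics/p1.png

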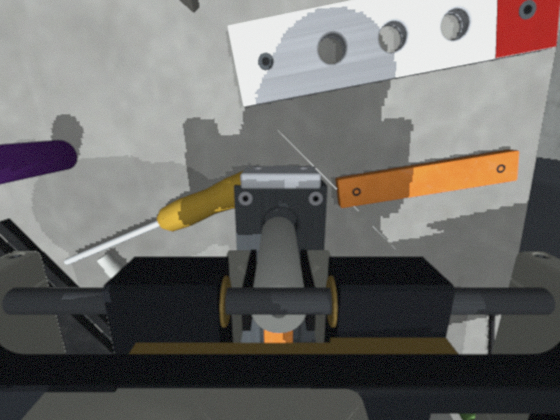

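The post hangs centred over the far socket, whose rim shows at (280,213), with screws at (245,199) and (316,199). I check the screw midpoint from here.

```bash
python3 - <<'E'
from h import *
s=snap('wrist');g=cv2.cvtColor(s['frame'],cv2.COLOR_RGB2GRAY);c=[]
for u,v in ((245,199),(316,199)):
    w=(g[v-7:v+8,u-7:u+8]>140);yy,xx=np.nonzero(w);c.append(ray(s,[[xx.mean()+u-7,yy.mean()+v-7]],.030)[0][:2]*1000)
c=np.array(c);a=np.radians(85.9);m=c.mean(0);print(c.round(1),m, 'socket', m+(118.0-95)*np.array([np.cos(a),np.sin(a)]))
to(0,0,0)
E
```

```text
[[nan nan]
 [nan nan]] [nan nan] socket [nan nan]
pose [ 0.5962 -0.1765  0.1265] [-179.91    0.    -93.99] F [-0.6  0.7  0. ] go [-0.1346  0.6071  0.1265] turn 0<stdin>:4: RuntimeWarning: Mean of empty slice.
  ret = ret.dtype.type(ret / rcount)
```

```bash
python3 - <<'E'
from h import *
s=snap('wrist');g=cv2.cvtColor(s['frame'],cv2.COLOR_RGB2GRAY);c=[]
for u,v in ((245,199),(316,199)):
    w=g[v-7:v+8,u-7:u+8];t=(int(w.max())+int(np.median(w)))/2
    t,b=cv2.threshold(w,t,255,0);cs,_=cv2.findContours(b,0,1);k=max(cs,key=cv2.contourArea);(x,y),r=cv2.minEnclosingCircle(k);print(t,x+u-7,y+v-7,r)
    c.append(ray(s,[[x+u-7,y+v-7]],.030)[0][:2]*1000)
c=np.array(c);a=np.radians(85.9);m=c.mean(0);print(c.round(1),m, 'socket', m+(118.0-95)*np.array([np.cos(a),np.sin(a)]))
E
```

```text
101.0 244.6186442375183 197.9915256500244 6.165317535400391
96.0 314.9948453903198 198.04639196395874 6.370304584503174
[[ 622.  -201.2]
 [ 566.1 -197.2]] [ 594.0812211  -199.21853845] socket [ 595.72566232 -176.27740044]
```

In the tool's units: 0.018 m is 0.036, 0.012 m is 0.024.

>>> {"api": "nudge_tcp", "payload": {
  "increments": [
    [[0, 0.0016, 0], 0, 0.015],
    [[0, 0.0016, 0.012], 0, 0.015],
    [[0, 0.0016, 0.024], 0, 0.015],
    [[0, 0.0016, 0.036], 0, 0.015],
    [[0, 0.0016, 0.036], 0, 0.015]
  ]
}}

```text
clock: 13.98
tool_pos: [0.5946, -0.1765, 0.1067]
orientation: [179.9, -0.0, -94.0]
force: [0.2, -0.4, 0.2]
opening: 0.0247
gripper_force: 30.0
```

>>> {"api": "nudge_tcp", "payload": {
  "increments": [
    [[0, 0, 0.014], 0, 0.015],
    [[0, 0, 0.028], 0, 0.015],
    [[0, 0, 0.036], 0, 0.015],
    [[0, 0, 0.036], 0, 0.015]
  ]
}}

```text
clock: 14.48
tool_pos: [0.5948, -0.1765, 0.0891]
orientation: [180.0, -0.0, -94.0]
force: [-0.2, -0.3, -0.1]
opening: 0.0248
gripper_force: 30.0
```

In the tool's units: -0.1 m is -0.2, -0.05 m is -0.1.

>>> {"api": "nudge_tcp", "payload": {
  "increments": [
    [[0, 0, 0.002], 0, 0.06],
    [[0, 0, 0.002], 0, 0.06],
    [[0, 0, 0.002], 0, 0.06],
    [[0, 0, -0.1], 0, 0.06],
    [[0, 0, -0.2], 0, 0.06],
    [[0, 0, -0.2], 0, 0.06],
    [[0, 0, -0.2], 0, 0.06]
  ]
}}

```text
clock: 15.35
tool_pos: [0.5948, -0.1763, 0.1896]
orientation: [-180.0, 0.0, -94.0]
force: [0.1, -0.1, -0.7]
opening: 0.0601
gripper_force: 0.0
```

```bash
python3 - <<'E'
from h import *
s=snap('wrist')
for ce,a,p in blobs(s,mask(s,'white'),.085,.115): print(ce.round(),a,*rect(p),np.percentile(p[:,2],[50,98]))
s=snap('side')
for ce,a,p in blobs(s,mask(s,'white'),.085,.115,box=(.4,.66,-.3,.1)): print(ce.round(),a,*rect(p),np.percentile(p[:,2],[50,98]))
to(.4658,.0115,.12)
E
```

```text
[278. 226.] 904 [ 595.1 -177. ] [25.2 24.3] 85.8 [0.10513836 0.10668438]
[306. 181.] 145 [ 594.1 -172.6] [25.9 24.6] -57.8 [0.09949783 0.10610948]
[329. 242.] 202 [464.2  14.8] [25.9 24.8] 83.0 [0.09769634 0.10038225]
pose [ 0.5943 -0.1764  0.1884] [ 1.7989e+02  1.0000e-02 -9.4010e+01] F [ 0.2 -0.3 -0.4] go [-0.1785  0.1413  0.0684] turn 0
```

In the tool's units: -0.1785 m is -0.357, 0.141 m is 0.282.

>>> {"api": "nudge_tcp", "payload": {
  "increments": [
    [[-0.09, 0.072, 0], 0, 0.06],
    [[-0.18, 0.144, 0], 0, 0.06],
    [[-0.27, 0.216, 0], 0, 0.06],
    [[-0.357, 0.282, 0], 0, 0.06],
    [[-0.357, 0.282, 0.1], 0, 0.06],
    [[-0.357, 0.282, 0.2], 0, 0.06],
    [[-0.357, 0.282, 0.211], 0, 0.06],
    [[-0.357, 0.282, 0.211], 0, 0.06]
  ]
}}

```text
clock: 16.45
tool_pos: [0.4671, 0.0113, 0.0844]
orientation: [179.9, -0.1, -94.0]
force: [0.2, 0.3, 0.6]
opening: 0.0598
gripper_force: 0.0
```

>>> {"api": "nudge_tcp", "payload": {
  "increments": [
    [[0, 0, 0], 0, 0.06],
    [[0, 0, 0], 0, 0.06],
    [[0, 0, 0], 0, 0.015],
    [[0, 0, 0], 0, 0.015],
    [[0, 0, 0], 0, 0.015],
    [[0, 0, 0], 0, 0.015]
  ]
}}

```text
clock: 17.2
tool_pos: [0.4668, 0.0114, 0.0841]
orientation: [180.0, -0.0, -94.0]
force: [-0.6, 1.0, -0.2]
opening: 0.0255
gripper_force: 1.0
```

>>> {"api": "nudge_tcp", "payload": {
  "increments": [
    [[0, 0, -0.08], 0, 0.015],
    [[0, 0, -0.168], 0, 0.015],
    [[0, 0, -0.168], 0, 0.015],
    [[0, 0, -0.168], 0, 0.015],
    [[0, 0, -0.168], 0, 0.015]
  ]
}}

```text
clock: 17.82
tool_pos: [0.4661, 0.0112, 0.1669]
orientation: [179.9, -0.1, -94.0]
force: [0.9, 0.0, 0.3]
opening: 0.0247
gripper_force: 30.0
```

```bash
python3 - <<'E'
from h import *
s=snap('wrist');held(s,.013,.03,.08)
to(.6093,.0132,.126)
E
```

```text
held z 0.03 0.055 n 517 axis mm [-0.45 -0.36] rms 0.21
held z 0.055 0.08 n 362 axis mm [-0.45 -0.31] rms 0.16
pose [0.4662 0.0112 0.1669] [ 1.7988e+02 -6.0000e-02 -9.4010e+01] F [-0.8  0.2 -0.9] go [-0.012  -0.1426  0.0409] turn 0
```

In the tool's units: -0.142 m is -0.284, -0.0115 m is -0.023.

>>> {"api": "nudge_tcp", "payload": {
  "increments": [
    [[-0.008, -0.1, 0], 0, 0.015],
    [[-0.016, -0.2, 0], 0, 0.015],
    [[-0.023, -0.284, 0], 0, 0.015],
    [[-0.023, -0.284, 0.04], 0, 0.015],
    [[-0.023, -0.284, 0.082], 0, 0.015],
    [[-0.023, -0.284, 0.082], 0, 0.015],
    [[-0.023, -0.284, 0.082], 0, 0.015],
    [[-0.023, -0.284, 0.082], 0, 0.015]
  ]
}}

```text
clock: 18.88
tool_pos: [0.6098, 0.0131, 0.128]
orientation: [-179.9, 0.0, -94.0]
force: [-0.0, 0.4, 0.4]
opening: 0.0252
gripper_force: 30.0
```

```bash
python3 - <<'E'
from h import *
to(.6093,.0132,.089)
s=snap('wrist');held(s,.013,.03,.08);to(.6093,.0132,.089)
E
```

```text
pose [0.6098 0.0131 0.128 ] [-1.7992e+02  2.0000e-02 -9.3990e+01] F [-0.   0.4  0.4] go [-0.      0.0005  0.039 ] turn 0
held z 0.03 0.055 n 526 axis mm [-0.48 -0.36] rms 0.2
held z 0.055 0.08 n 361 axis mm [-0.44 -0.33] rms 0.18
pose [0.6097 0.0131 0.128 ] [-1.7992e+02  3.0000e-02 -9.3990e+01] F [ 0.4  0.  -0.6] go [-0.      0.0004  0.039 ] turn 0
```

In the tool's units: 0.018 m is 0.036, 0.012 m is 0.024.

>>> {"api": "nudge_tcp", "payload": {
  "increments": [
    [[0.0006, 0.0012, 0], 0, 0.015],
    [[0.0006, 0.0012, 0.012], 0, 0.015],
    [[0.0006, 0.0012, 0.024], 0, 0.015],
    [[0.0006, 0.0012, 0.036], 0, 0.015],
    [[0.0006, 0.0012, 0.036], 0, 0.015]
  ]
}}

```text
clock: 19.55
tool_pos: [0.6082, 0.0126, 0.1082]
orientation: [179.9, -0.0, -94.0]
force: [0.1, 0.3, -0.1]
opening: 0.0254
gripper_force: 30.0
```

>>> {"api": "nudge_tcp", "payload": {
  "increments": [
    [[0, 0, 0.014], 0, 0.015],
    [[0, 0, 0.028], 0, 0.015],
    [[0, 0, 0.038], 0, 0.015],
    [[0, 0, 0.038], 0, 0.015]
  ]
}}

```text
clock: 20.05
tool_pos: [0.6088, 0.0127, 0.09]
orientation: [-180.0, -0.0, -94.0]
force: [-0.2, -0.7, 1.4]
opening: 0.0252
gripper_force: 30.0
```

The rows are not in the units I measure in: shifts go in shares of 0.5 m and turns go in shares of 180 degrees. I convert before sending: -0.12 m is -0.24, -0.11 m is -0.22.

>>> {"api": "nudge_tcp", "payload": {
  "increments": [
    [[0, 0, 0.001], 0, 0.06],
    [[0, 0, 0.001], 0, 0.06],
    [[0, 0, 0.001], 0, 0.06],
    [[0, 0, -0.1], 0, 0.085],
    [[0, 0, -0.22], 0, 0.085],
    [[0, 0, -0.24], 0, 0.085],
    [[0, 0, -0.24], 0, 0.085]
  ]
}}

```text
clock: 20.92
tool_pos: [0.6088, 0.0129, 0.2108]
orientation: [-179.9, 0.1, -94.0]
force: [-0.2, -0.1, -0.6]
opening: 0.0835
gripper_force: 0.0
```

```bash
python3 - <<'E'
from h import *
s=snap('wrist')
for ce,a,p in blobs(s,mask(s,'white'),.085,.115,box=(.4,.66,-.3,.1)): print(ce.round(),a,*rect(p),np.percentile(p[:,2],[50,98]))
E
```

```text
[279. 218.] 810 [609.2  12.4] [25.4 24.9] 83.8 [0.10508043 0.10660877]
```

>>> {"api": "nudge_tcp", "payload": {
  "increments": [
    [[0.08, 0.02, 0], -0.0556, 0.085],
    [[0.16, 0.04, 0], -0.1111, 0.085],
    [[0.24, 0.06, 0], -0.1667, 0.085],
    [[0.32, 0.08, 0], -0.2222, 0.085],
    [[0.4, 0.1, 0], -0.2778, 0.085],
    [[0.48, 0.12, 0], -0.3333, 0.085],
    [[0.56, 0.14, 0], -0.3889, 0.085],
    [[0.64, 0.16, 0], -0.4444, 0.085]
  ]
}}

```text
clock: 21.98
tool_pos: [0.5051, -0.3018, 0.2078]
orientation: [-180.0, 0.2, -13.7]
force: [1.1, 0.2, -0.5]
opening: 0.0848
gripper_force: 0.0
```

>>> {"api": "nudge_tcp", "payload": {
  "increments": [
    [[0, 0, 0], -0.0556, 0.085],
    [[0, 0, 0], -0.1111, 0.085],
    [[0, 0, 0], -0.1111, 0.085],
    [[0, 0, 0], -0.1111, 0.085]
  ]
}}

```text
clock: 22.48
tool_pos: [0.5061, -0.3007, 0.2089]
orientation: [-180.0, 0.1, 5.8]
force: [-0.1, 0.1, -0.4]
opening: 0.0848
gripper_force: 0.0
```

```bash
python3 - <<'E'
from h import *
s=snap('wrist');save(s,'plate.png')
for ce,a,p in blobs(s,mask(s,'white')|mask(s,'red'),.008,.02,300): print('plate',ce.round(),a,*rect(p),np.median(p[:,2]))
to(.5038,-.3104,.1,6.15);print(s['obs']['joint_pos'])
E
```

```text
plate [287. 168.] 7822 [ 525.4 -309.2] [192.8  56.1] 6.1 0.013429851172598373
plate [500. 247.] 335 [ 468.5 -574.3] [49.  13.2] 76.5 0.01139435476743167
plate [287. 273.] 1088 [ 410.3 -321.2] [53.3 38.2] -84.3 0.013941121582654481
pose [ 0.5063 -0.3007  0.2093] [-1.7997e+02  7.0000e-02  5.8300e+00] F [-0.1 -0.5 -0.1] go [-0.0035  0.0094  0.1093] turn -0.32
[-1.17043597e+01  1.43432967e+01 -1.39362007e+01 -1.05129423e-02
 -6.18294285e+01  1.07493699e+02]
```

View pics/plate.png

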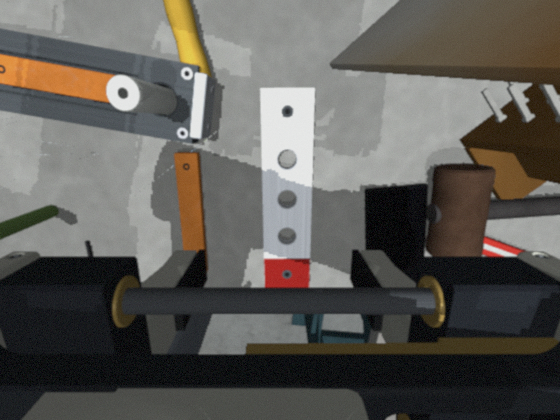

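The plate's holes are in the column at u≈287, and its red end is at (287,273). A brown mallet head is at (462,215), so I check its height and clearance before lowering the body.

```bash
python3 - <<'E'
from h import *
s=snap('wrist');P=cloud(s)
for u,v in ((462,215),(430,212),(438,170),(490,210),(395,210),(400,255),(340,65)): print(u,v,P[v,u].round(3))
R=Ro.from_euler('xyz',[180,0,6.15],degrees=True).as_matrix();T=(P-np.array([.5038,-.3104,.028]))@R
q=(abs(T[...,0])<.05)&(abs(T[...,1])<.11)&(P[...,2]>.03)&(P[...,2]<.15);q[250:]=0;print(q.sum(),P[q].max(0) if q.any() else '', P[q].min(0) if q.any() else '')
for uv in ((287,158),(287,199),(287,236)): print('hole',circ(s,uv,.014,13))
E
```

```text
462 215 [ 0.515 -0.489  0.053]
430 212 [ 0.509 -0.47   0.028]
438 170 [ 0.555 -0.466  0.029]
490 210 [ 0.52  -0.528  0.037]
395 210 [ 0.502 -0.44   0.008]
400 255 [ 0.446 -0.458  0.008]
340 65 [ 0.643 -0.345  0.038]
0  
hole (548.7, -306.3, 21.9, 191.0)
hole (503.8, -311.3, 21.6, 133.0)
hole (459.1, -315.9, 21.6, 132.0)
```

In the tool's units: 0.17 m is 0.34, 0.01 m is 0.02, -0.3 degrees is -0.0017.

>>> {"api": "nudge_tcp", "payload": {
  "increments": [
    [[-0.007, 0.02, 0.1], -0.0017, 0.085],
    [[-0.007, 0.02, 0.2], -0.0017, 0.085],
    [[-0.007, 0.02, 0.3], -0.0017, 0.085],
    [[-0.007, 0.02, 0.34], -0.0017, 0.085],
    [[-0.007, 0.02, 0.34], -0.0017, 0.085],
    [[-0.007, 0.02, 0.34], -0.0017, 0.085]
  ]
}}

```text
clock: 23.32
tool_pos: [0.5049, -0.3114, 0.0411]
orientation: [180.0, -0.1, 6.3]
force: [0.3, 0.5, -0.5]
opening: 0.085
gripper_force: 0.0
```

```bash
python3 -c "
from h import *
to(.5038,-.311,.028,6.1)"
```

```text
pose [ 0.5049 -0.3114  0.0411] [ 1.7996e+02 -7.0000e-02  6.2900e+00] F [ 0.3  0.5 -0.5] go [-0.0011 -0.0005  0.0131] turn 0.19
```

In the tool's units: 0.013 m is 0.026, 0.008 m is 0.016, 0.1 degrees is 0.0006.

>>> {"api": "nudge_tcp", "payload": {
  "increments": [
    [[-0.002, -0.001, 0.016], 0.0006, 0.085],
    [[-0.002, -0.001, 0.026], 0.0006, 0.085],
    [[-0.002, -0.001, 0.026], 0.0006, 0.04],
    [[-0.002, -0.001, 0.026], 0.0006, 0.04],
    [[-0.002, -0.001, 0.026], 0.0006, 0.04],
    [[-0.002, -0.001, 0.026], 0.0006, 0.04],
    [[-0.002, -0.001, 0.026], 0.0006, 0.04]
  ]
}}

```text
clock: 24.2
tool_pos: [0.5032, -0.3109, 0.0272]
orientation: [180.0, -0.0, 6.2]
force: [-0.1, 0.2, 1.7]
opening: 0.0552
gripper_force: 30.0
```

>>> {"api": "nudge_tcp", "payload": {
  "increments": [
    [[0, 0, -0.04], 0, 0.04],
    [[0, 0, -0.12], 0, 0.04],
    [[0, 0, -0.24], 0, 0.04],
    [[0, 0, -0.36], 0, 0.04],
    [[0, 0, -0.4], 0, 0.04],
    [[0, 0, -0.4], 0, 0.04],
    [[0, 0, -0.4], 0, 0.04]
  ]
}}

```text
clock: 25.08
tool_pos: [0.502, -0.3104, 0.2251]
orientation: [-179.9, 0.1, 6.2]
force: [-0.3, 0.5, -4.2]
opening: 0.056
gripper_force: 30.0
```

```bash
python3 - <<'E'
from h import *
s=snap('wrist');save(s,'plateh.png');P=cloud(s);o=s['obs']
R=Ro.from_euler('xyz',o['orientation'],degrees=True).as_matrix();T=(P-o['tool_pos'])@R
m=(mask(s,'white')|mask(s,'red'))&(T[...,2]>-.005)&(T[...,2]<.04)&(abs(T[...,1])<.035)&(T[...,0]>.03)&(T[...,0]<.15)
t=T[m];print(len(t),'toolframe',rect(t),'x',t[:,0].min(),t[:,0].max(),'z vs x',np.polyfit(t[:,0],t[:,2],1),'z vs y',np.polyfit(t[:,1],t[:,2],1))
to(.6025,-.0816,.25,-94.1);print(o['joint_pos'])
E
```

```text
21401 toolframe (array([74.4,  0.8]), array([88.7, 56.4]), 0.0) x 0.030012927371473975 0.11875598120209893 z vs x [-0.00470134  0.01421734] z vs y [0.0010078  0.01384215]
pose [ 0.502  -0.3104  0.2249] [-179.9     0.18    6.18] F [ 0.1  0.3 -3.3] go [ 0.1245 -0.2166 -0.0251] turn 100.28
[-1.27889787e+01  1.37931085e+01 -1.24171326e+01 -4.85637030e-02
 -6.39562656e+01  1.08985317e+02]
```

View pics/plateh.png

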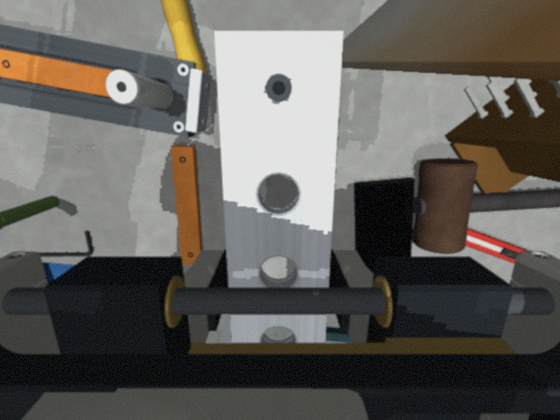

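The plate is held level and near-centred, with its far end 119 mm ahead. I clear the board by moving +y first, then turn over the base.

In the tool's units: -0.2166 m is -0.4332, -0.18 m is -0.36, 50 degrees is 0.2778.

>>> {"api": "nudge_tcp", "payload": {
  "increments": [
    [[0, -0.08, -0.04], 0, 0.04],
    [[0, -0.18, -0.04], 0, 0.04],
    [[0, -0.28, -0.04], 0, 0.04],
    [[0.06, -0.36, -0.04], 0.0556, 0.04],
    [[0.12, -0.4332, -0.04], 0.1111, 0.04],
    [[0.18, -0.4332, -0.04], 0.1667, 0.04],
    [[0.248, -0.4332, -0.04], 0.2222, 0.04],
    [[0.248, -0.4332, -0.04], 0.2778, 0.04]
  ]
}}

```text
clock: 26.12
tool_pos: [0.6042, -0.0816, 0.244]
orientation: [179.8, 0.1, -44.1]
force: [-0.3, -0.1, -3.3]
opening: 0.0555
gripper_force: 30.0
```

>>> {"api": "nudge_tcp", "payload": {
  "increments": [
    [[0, 0, 0], 0.0556, 0.04],
    [[0, 0, 0], 0.1111, 0.04],
    [[0, 0, 0], 0.1667, 0.04],
    [[0, 0, 0], 0.2222, 0.04],
    [[0, 0, 0], 0.2789, 0.04],
    [[0, 0, 0], 0.2789, 0.04],
    [[0, 0, 0], 0.2789, 0.04],
    [[0, 0, 0], 0.2789, 0.04]
  ]
}}

```text
clock: 27.12
tool_pos: [0.6028, -0.0821, 0.2466]
orientation: [180.0, -0.0, -93.9]
force: [0.8, -0.4, -2.3]
opening: 0.0553
gripper_force: 30.0
```

```bash
python3 - <<'E'
from h import *
to(.603,-.0815,.15,-94.1)
E
```

```text
pose [ 0.6028 -0.0821  0.2466] [ 1.7996e+02 -1.0000e-02 -9.3870e+01] F [ 0.8 -0.4 -2.3] go [-0.0006 -0.0001  0.0966] turn 0.23
```

In the tool's units: 0.1 m is 0.2, 0.08 m is 0.16, 0.2 degrees is 0.0011.

>>> {"api": "nudge_tcp", "payload": {
  "increments": [
    [[-0.001, 0, 0.08], 0.0011, 0.04],
    [[-0.001, 0, 0.16], 0.0011, 0.04],
    [[-0.001, 0, 0.2], 0.0011, 0.04],
    [[-0.001, 0, 0.2], 0.0011, 0.04],
    [[-0.001, 0, 0.2], 0.0011, 0.04],
    [[-0.001, 0, 0.2], 0.0011, 0.04]
  ]
}}

```text
clock: 27.88
tool_pos: [0.6038, -0.0815, 0.1485]
orientation: [-179.9, 0.0, -94.2]
force: [-0.1, 0.1, -3.5]
opening: 0.0558
gripper_force: 30.0
```

```bash
python3 - <<'E'
from h import *
to(.603,-.0815,.13,-94.1)
s=snap('wrist');P=cloud(s);z=P[...,2]
m=(mask(s,'white')|mask(s,'red'))&(z>.125)&(z<.145)&(abs(P[...,0]-.6)<.05)&(P[...,1]<-.1)
p=P[m];r=rect(p);print(r,np.median(p[:,2]),'end y',p[:,1].min());a=np.radians(r[2]%180);e=r[0]-np.array([np.cos(a),np.sin(a)])*r[1][0]/2
print('plate centre',e+118*np.array([np.cos(a),np.sin(a)]))
for n in('side','scene'):
  s=snap(n)
  for ce,ar,p in blobs(s,mask(s,'white'),.06,.115,box=(.57,.66,-.25,.1)): print(n,ce.round(),ar,*rect(p),p[:,2].max())
save(s,'plate_over.png')
E
```

```text
pose [ 0.6038 -0.0815  0.1485] [-1.7987e+02  2.0000e-02 -9.4170e+01] F [-0.1  0.1 -3.5] go [0.     0.0008 0.0185] turn -0.07
(array([ 599.1, -149. ]), array([102.2,  56.4]), 85.7) 0.13469560490979582 end y -0.20173520601851774
plate centre [604.11607682 -82.28831457]
side [307. 190.] 151 [ 589.3 -166.6] [24.6 11.9] 35.7 0.1056623842829098
side [256. 226.] 309 [606.7  20.9] [25.  15.3] 5.6 0.10649433587044188
scene [249. 176.] 123 [ 599.3 -168.8] [25.3 12.9] -33.5 0.10298260747334897
scene [298. 208.] 198 [612.7  19.7] [25.6 16.9] -24.5 0.10644090230158465
```

In the tool's units: 0.017 m is 0.034, 0.0015 m is 0.003.

>>> {"api": "nudge_tcp", "payload": {
  "increments": [
    [[0, 0.003, 0], 0, 0.04],
    [[0, 0.003, 0.01], 0, 0.04],
    [[0, 0.003, 0.02], 0, 0.04],
    [[0, 0.003, 0.028], 0, 0.04],
    [[0, 0.003, 0.034], 0, 0.04],
    [[0, 0.003, 0.034], 0, 0.04]
  ]
}}

```text
clock: 28.78
tool_pos: [0.6014, -0.0815, 0.1297]
orientation: [180.0, -0.0, -94.2]
force: [0.2, -0.5, -2.5]
opening: 0.0559
gripper_force: 30.0
```

>>> {"api": "nudge_tcp", "payload": {
  "increments": [
    [[0, 0, 0.002], 0, 0.04],
    [[0, 0, 0.004], 0, 0.04],
    [[0, 0, 0.004], 0, 0.04]
  ]
}}

```text
clock: 29.15
tool_pos: [0.6021, -0.0816, 0.1292]
orientation: [-179.9, -0.0, -94.2]
force: [-2.6, 0.8, 5.4]
opening: 0.056
gripper_force: 30.0
```

>>> {"api": "nudge_tcp", "payload": {
  "increments": [
    [[0, 0, 0], 0, 0.085],
    [[0, 0, 0], 0, 0.085],
    [[0, 0, 0], 0, 0.085],
    [[0, 0, -0.08], 0, 0.085],
    [[0, 0, -0.18], 0, 0.085],
    [[0, 0, -0.28], 0, 0.085],
    [[0, 0, -0.28], 0, 0.085],
    [[0, 0, -0.28], 0, 0.085]
  ]
}}

```text
clock: 30.15
tool_pos: [0.6012, -0.0814, 0.2677]
orientation: [180.0, 0.0, -94.2]
force: [0.0, -0.2, -1.5]
opening: 0.085
gripper_force: 0.0
```

```bash
python3 - <<'E'
from h import *
s=snap('wrist');save(s,'seated.png');P=cloud(s);z=P[...,2];to(.459,-.034,.15)
m=(mask(s,'white')|mask(s,'red'))&(z>.105)&(z<.125)&(abs(P[...,0]-.6)<.06)&(P[...,1]<.1)
p=P[m];print(rect(p),np.percentile(z[m],[2,50,98]),np.polyfit(p[:,1],p[:,2],1),np.polyfit(p[:,0],p[:,2],1))
for ce,a,p in blobs(s,mask(s,'green'),.07,.1,40,box=(.4,.5,-.1,.05)): print('sleeve',ce.round(),a,*rect(p),p[:,2].max())
E
```

```text
pose [ 0.6009 -0.0815  0.267 ] [179.91   0.   -94.21] F [-0.2  0.2 -0.6] go [-0.0369  0.145   0.117 ] turn 0
(array([600.7, -95.7]), array([209.1,  56.2]), 85.7) [0.11390292 0.11547742 0.11691251] [4.86825653e-05 1.15446293e-01] [0.00092451 0.11488656]
sleeve [409. 232.] 150 [459.5 -34.2] [15.6 14.4] -48.1 0.09465826602442373
```

View pics/seated.png

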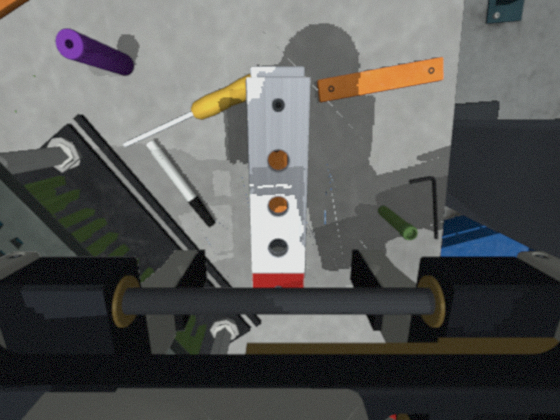

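The plate is seated flat with its top at 115.5 mm, red end over the red stop. The holes are at (278,160), (278,205) and (278,247).

In the tool's units: 0.144 m is 0.288, 0.13 m is 0.26.

```bash
python3 - <<'E'
from h import *
s=snap('wrist')
for uv in ((278,160),(278,205),(278,247)): print('hole',circ(s,uv,.116,16))
to(.4598,-.0342,.107)
E
```

```text
hole (599.0, -126.7, 22.1, 121.0)
hole (602.1, -82.3, 21.5, 167.0)
hole (605.6, -37.6, 21.1, 147.0)
pose [ 0.6008 -0.0815  0.2667] [ 1.7987e+02 -1.0000e-02 -9.4210e+01] F [-1.1  0.1 -0.2] go [-0.0368  0.1441  0.1597] turn 0
```

>>> {"api": "nudge_tcp", "payload": {
  "increments": [
    [[-0.02, 0.09, 0], 0, 0.05],
    [[-0.04, 0.18, 0], 0, 0.05],
    [[-0.06, 0.26, 0], 0, 0.05],
    [[-0.0734, 0.288, 0], 0, 0.05],
    [[-0.0734, 0.288, 0.1], 0, 0.05],
    [[-0.0734, 0.288, 0.2], 0, 0.05],
    [[-0.0734, 0.288, 0.2], 0, 0.05],
    [[-0.0734, 0.288, 0.2], 0, 0.05]
  ]
}}

```text
clock: 31.25
tool_pos: [0.4617, -0.0343, 0.1692]
orientation: [-180.0, -0.0, -94.2]
force: [0.4, 0.6, 0.6]
opening: 0.05
gripper_force: 0.0
```

```bash
python3 - <<'E'
from h import *
to(.4598,-.0342,.107)
s=snap('wrist');P=cloud(s);m=mask(s,'green')&(abs(P[...,0]-.46)<.03)&(abs(P[...,1]+.034)<.03)&(P[...,2]>.088);p=P[m];print(len(p),rect(p) if len(p)>5 else '')
E
```

```text
pose [ 0.4617 -0.0343  0.1692] [-1.7996e+02 -3.0000e-02 -9.4170e+01] F [0.4 0.6 0.6] go [0.     0.0019 0.0622] turn 0
203 (array([458.3, -34.7]), array([15.9, 14.4]), 85.8)
```

In the tool's units: 0.062 m is 0.124, 0.0018 m is 0.0036.

>>> {"api": "nudge_tcp", "payload": {
  "increments": [
    [[0, 0.0036, 0.08], 0, 0.05],
    [[0, 0.0036, 0.124], 0, 0.05],
    [[0, 0.0036, 0.124], 0, 0.05],
    [[0, 0.0036, 0.124], 0, 0.05],
    [[0, 0.0036, 0.124], 0, 0.005],
    [[0, 0.0036, 0.124], 0, 0.005],
    [[0, 0.0036, 0.124], 0, 0.005],
    [[0, 0.0036, 0.124], 0, 0.005]
  ]
}}

```text
clock: 32.3
tool_pos: [0.4588, -0.0342, 0.1062]
orientation: [-180.0, 0.0, -94.2]
force: [-0.5, -0.0, -0.3]
opening: 0.0159
gripper_force: 0.1
```

>>> {"api": "nudge_tcp", "payload": {
  "increments": [
    [[0, 0, 0], 0, 0.005],
    [[0, 0, -0.1], 0, 0.005],
    [[0, 0, -0.2], 0, 0.005],
    [[0, 0, -0.2], 0, 0.005],
    [[0, 0, -0.2], 0, 0.005],
    [[0, 0, -0.2], 0, 0.005]
  ]
}}

```text
clock: 33.05
tool_pos: [0.458, -0.0344, 0.2049]
orientation: [179.9, -0.0, -94.2]
force: [0.5, -0.3, 0.6]
opening: 0.0141
gripper_force: 30.0
```

```bash
python3 - <<'E'
from h import *
to(.6055,-.0375,.2)
s=snap('wrist');h=cv2.cvtColor(s['frame'],cv2.COLOR_RGB2HSV).astype(int);g=(h[...,0]>33)&(h[...,0]<65)&(h[...,1]>80)
held(s,.008,.03,.09,g)
E
```

```text
pose [ 0.458  -0.0344  0.2049] [ 1.7988e+02 -4.0000e-02 -9.4210e+01] F [ 0.5 -0.3  0.6] go [-0.0078 -0.1473  0.0049] turn 0
held z 0.03 0.06 n 343 axis mm [-0.86 -0.16] rms 0.23
held z 0.06 0.09 n 222 axis mm [-0.81  0.13] rms 0.2
```

In the tool's units: -0.1474 m is -0.2948, -0.045 m is -0.09.

>>> {"api": "nudge_tcp", "payload": {
  "increments": [
    [[0, 0, -0.09], 0, 0.005],
    [[-0.004, -0.1, -0.09], 0, 0.005],
    [[-0.01, -0.2, -0.09], 0, 0.005],
    [[-0.014, -0.2948, -0.09], 0, 0.005],
    [[-0.014, -0.2948, -0.06], 0, 0.005],
    [[-0.014, -0.2948, -0.06], 0, 0.005],
    [[-0.014, -0.2948, -0.06], 0, 0.005],
    [[-0.014, -0.2948, -0.06], 0, 0.005]
  ]
}}

```text
clock: 34.1
tool_pos: [0.606, -0.038, 0.2371]
orientation: [-179.9, 0.0, -94.2]
force: [1.0, -0.5, 1.3]
opening: 0.0143
gripper_force: 30.0
```

```bash
python3 - <<'E'
from h import *
to(.6055,-.0375,.145)
s=snap('wrist');save(s,'sl.png');h=cv2.cvtColor(s['frame'],cv2.COLOR_RGB2HSV).astype(int);g=(h[...,0]>33)&(h[...,0]<65)&(h[...,1]>80)
held(s,.008,.03,.1,g);to(.6055,-.0375,.145)
E
```

```text
pose [ 0.606  -0.038   0.2371] [-1.7992e+02  2.0000e-02 -9.4180e+01] F [ 1.  -0.5  1.3] go [-0.0004  0.0005  0.0921] turn 0
held z 0.03 0.065 n 380 axis mm [-0.8  -0.18] rms 0.24
held z 0.065 0.1 n 224 axis mm [-0.8  0.1] rms 0.2
pose [ 0.6061 -0.0379  0.2371] [-1.7992e+02  2.0000e-02 -9.4180e+01] F [ 0.5 -0.8  0.3] go [-0.0004  0.0006  0.0921] turn 0
```

View pics/sl.png

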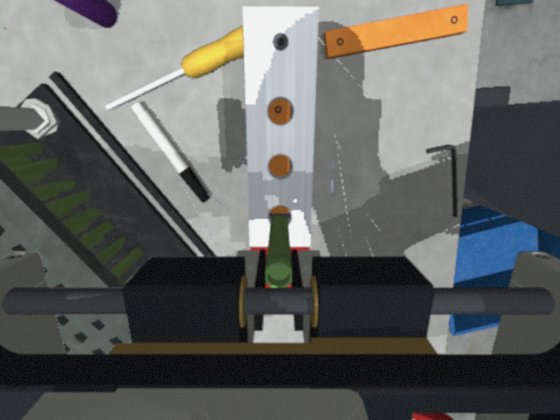

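The sleeve hangs just above the guide hole nearest the red end, whose rim shows at (280,212). I re-check the other two holes from this view before lowering.

```bash
python3 - <<'E'
from h import *
s=snap('wrist');a=circ(s,(280,110),.116,19);b=circ(s,(280,166),.116,18);print(a,b,'->',2*b[0]-a[0],2*b[1]-a[1], b[0]+45*.0732,b[1]+44.88)
to(.6055,-.0375,.145)
E
```

```text
(598.7, -127.0, 21.7, 143.0) (601.9, -81.9, 21.7, 134.0) -> 605.0999999999999 -36.80000000000001 605.194 -37.02
pose [ 0.6061 -0.038   0.237 ] [-1.7992e+02  2.0000e-02 -9.4180e+01] F [ 0.5  0.2 -0.1] go [-0.0004  0.0006  0.092 ] turn 0
```

In the tool's units: 0.03 m is 0.06, 0.0007 m is 0.0014.

>>> {"api": "nudge_tcp", "payload": {
  "increments": [
    [[0, 0.0014, 0], 0, 0.005],
    [[0, 0.0014, 0.02], 0, 0.005],
    [[0, 0.0014, 0.04], 0, 0.005],
    [[0, 0.0014, 0.06], 0, 0.005],
    [[0, 0.0014, 0.06], 0, 0.005]
  ]
}}

```text
clock: 34.83
tool_pos: [0.6049, -0.0381, 0.2046]
orientation: [179.9, -0.0, -94.2]
force: [0.0, -0.5, 0.3]
opening: 0.0145
gripper_force: 30.0
```

>>> {"api": "nudge_tcp", "payload": {
  "increments": [
    [[0, 0, 0.03], 0, 0.005],
    [[0, 0, 0.06], 0, 0.005],
    [[0, 0, 0.09], 0, 0.005],
    [[0, 0, 0.116], 0, 0.005],
    [[0, 0, 0.116], 0, 0.005],
    [[0, 0, 0.116], 0, 0.005]
  ]
}}

```text
clock: 35.58
tool_pos: [0.6058, -0.038, 0.1483]
orientation: [-180.0, -0.0, -94.2]
force: [0.3, -0.1, 0.1]
opening: 0.0147
gripper_force: 30.0
```

Inside with no contact force; about 3 mm remain.

In the tool's units: 0.0025 m is 0.005, 0.001 m is 0.002.

>>> {"api": "nudge_tcp", "payload": {
  "increments": [
    [[0, 0, 0.002], 0, 0.005],
    [[0, 0, 0.005], 0, 0.005],
    [[0, 0, 0.005], 0, 0.005],
    [[0, 0, 0.005], 0, 0.05],
    [[0, 0, 0.005], 0, 0.05],
    [[0, 0, 0.005], 0, 0.05]
  ]
}}

```text
clock: 36.33
tool_pos: [0.6056, -0.038, 0.1456]
orientation: [-180.0, 0.0, -94.2]
force: [0.2, -0.3, -0.7]
opening: 0.0388
gripper_force: 0.0
```

>>> {"api": "nudge_tcp", "payload": {
  "increments": [
    [[0, 0, -0.06], 0, 0.05],
    [[0, 0, -0.16], 0, 0.05],
    [[0, 0, -0.28], 0, 0.05],
    [[0.2, 0, -0.28], 0, 0.05],
    [[0.2, 0.1, -0.28], 0, 0.05],
    [[0.2, 0.1, -0.28], 0, 0.05],
    [[0.2, 0.1, -0.28], 0, 0.05]
  ]
}}

```text
clock: 37.2
tool_pos: [0.5485, -0.1343, 0.2861]
orientation: [-179.9, 0.0, -94.2]
force: [0.6, -0.2, 0.2]
opening: 0.0501
gripper_force: 0.0
```

```bash
python3 - <<'E'
from h import *
s=snap('side');save(s,'fin.png')
for n in('side','scene'):
    s=snap(n)
    for ce,a,p in blobs(s,mask(s,'green'),.105,.15,10,box=(.57,.64,-.1,.05)): print(n,ce.round(),a,*rect(p),p[:,2].max())
    P=cloud(s);m=(mask(s,'white')|mask(s,'red'))&(P[...,2]>.105)&(P[...,2]<.125)&(abs(P[...,0]-.6)<.06)&(abs(P[...,1]+.08)<.16);p=P[m];print(rect(p),np.median(p[:,2]),np.polyfit(p[:,1],p[:,2],1))
    for ce,a,p in blobs(s,mask(s,'orange'),.006,.02,box=(.38,.56,-.3,-.1)): print('longbar',*rect(p))
E
```

```text
side [271. 192.] 12 [604.3 -35.1] [14.7 11.3] -60.8 0.13241865459497704
(array([601. , -80.7]), array([239.9,  58.5]), 85.8) 0.11491801029031468 [-0.00335191  0.11363539]
longbar [ 504.8 -193.1] [73.  27.4] 2.9
longbar [ 408.7 -204.5] [27.4 23.3] 11.3
scene [284. 182.] 31 [606.6 -35.7] [19.3  9. ] 47.1 0.132842974549521
(array([601.5, -82.1]), array([240.7,  61. ]), 85.2) 0.11473073420193719 [-0.00114306  0.11377647]
longbar [ 422.5 -202.5] [51.  23.4] 5.5
```

View pics/fin.png

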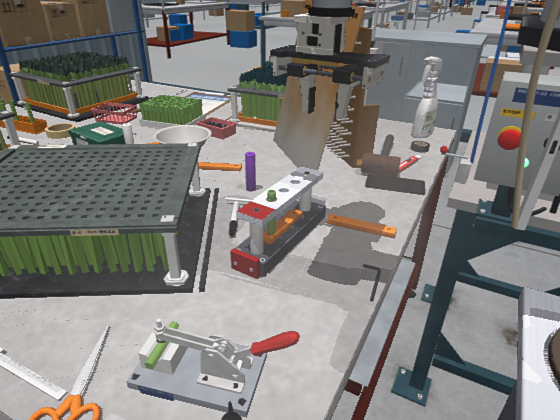

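The plate sits on both posts with its red end over the red stop at (245,258). The sleeve stands in the hole nearest the red end at (271,193), with its top at 132.8 mm. The long bar is untouched and the gripper is clear.

```bash
python3 -c "
from h import *
print(job.close_job())"
```

```text
the job is handed in; nothing more can be done
None
```

I assembled the sleeve jig in the order asked and handed it in at about 37 s; final camera checks showed every part seated, the long bar where it was and the gripper clear, and the hand-in returned no verdict.

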